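Set the analyser's diluent stopcock half open

ROBOT

A 6-joint arm with a two-finger parallel gripper is mounted at the origin on the work surface. World frame = base frame: x ahead of the robot, y to its left, z up, the work surface at z = 0. Lengths are in m, angles in rad, forces in N, time in s.
With the tool pointing down it reaches from about 0.3 to 0.825 m from the base axis. Payload 5.4 kg.
Tool frame: the origin (TCP) lies between the finger pads; the fingertips stand 11 mm ahead of it and the grasp point (between the pads) lies 8 mm behind it; x points along the fingers, y is the direction in which the jaws open and shut, and the axes are right-handed (so a half turn about x gives the same grasp; the last joint's range is limited). The gripper opens to 92 mm and grips with 3 to 60 N. Pads are 20 mm wide; open, the fingers measure 128 mm over their backs; the gripper's body (75 mm by 189 mm) begins 69 mm behind the grasp point.
Start: joints at [-1.52, 0.158, 1.597, -0, 1.386, -0.21], TCP at [0.148, -0.556, 0.226] pointing down, gripper open.
Joint ranges: [-2.91, 2.91], [-0.94, 2.29], [0.18, 2.7], [-1.29, 4.43], [0.17, 2.64], [-3, 3]. Speed limits (rad/s): [2.57, 2.57, 3.14, 3.14, 3.14, 3.14].

INTERFACE

Orientations are given as a rotation vector (axis times angle).
In Python, from workcell import * gives the robot as it stands.
- The arm moves only by the tool play_rows, never from a script. Its argument "commands" is text: rows parted by semicolons, each of 7 numbers parted by spaces: the shift along the tool's x, y, z normalised to -1 to 1, where 1 is 0.04 m, then the turn, a rotation vector about the tool's x, y, z normalised to -1 to 1, where 1 is 90 degrees, then the gripper command: -1 is shut, 1 is fully open, values between are in proportion. A call has 1 to 12 rows; each row shifts and turns the commanded pose from where the row before left it, along the tool's axes as they then stand; what a row does not reach is not made up. A row lasts 1/12 s, in which the tool goes at most 41.7 mm and 7.16 degrees, less where a joint would pass 70% of its speed; a pose out of reach is approached as far as the arm can. A call with a number of a shift or a turn outside -1 to 1 is refused whole. A call with a gripper value outside its range is refused whole. The fingers move at their own pace and stop on an object; the grip force is fixed at half the most. Time passes only in rows, so rows that do not move let the fingers close. It gives the time, the measured TCP pose, the force and the opening at its end, in the units of the state.
- read_state(): the state, without advancing time (a new reading comes with each control period).
- camera(name): name is "scene" or "top" or "wrist"; returns the picture (420x560x3 uint8, red, green, blue); there is no depth.
- camera_model(name): a dict with "mtx" (3x3 intrinsics, pixels), "R" (3x3) and "t" (3): a world point X has camera coordinates R X + t. Camera axes: x right, y down, z forward; pixel columns grow to the right and rows downward; lengths in m; the calibration is good to about 2 mm. A picture is of the moment at which its call begins: read the wrist's pose just before it. camera_model takes no time and is no camera call; for the wrist camera it gives the pose at the moment of the call.
- close_job(): hands the job in, once; it reports no verdict.
Trained networks look in the newest picture that a camera, given by its name, has taken for a name from the list of things; names that differ only in an ending like _2 or _b are one class to them, and where a whole thing is asked for, a point or a joint stands for the part that bears it (a point fixed in the world has none). Each returns a list of dicts, best first, with "p" (0 to 1); they miss things now and then, are a little off and sometimes report something else, mostly with a low value. They report only what shows in the picture. A call takes as long as a camera call.
- find_in(label, camera): "extent" ([left, top, width, height] in pixels, round what is visible of it).
- regions_of(label, camera): "pixels" (420x560 bool, what is visible of it) and "extent" ([left, top, width, height] in pixels, round what is visible of it).
The state is a dict: "clock": time; "joint_pos": joint angles; "dq": joint speeds; "joint_efforts": joint torques, N m; "position": TCP position; "tcp_rot": TCP orientation; "contact_force": force on the tool from outside, world axes, zero at the start; "wrist_torque": the same for the moment, N m; "finger_gap": opening from 0.0 (shut) to 1.0 (fully open).
Only numpy, scipy, OpenCV 4.12 (cv2) and the standard library are available. Lean on these libraries where they do the work, as an engineer would, in place of code of your own. Each camera call takes 0.05 s, during which the arm holds its last target. There are 200 camera calls.

TASK

Before the blood analyser is primed, its diluent line must be throttled: turn the stopcock with the straight bar handle to half open, so that its pointer stands at 45 degrees, on the middle long mark of its dial. Let go of it there, and leave the valve with the round handwheel as it is.

Things in the scene. Friction and masses are not known exactly. Their poses are not given: they have to be found in the camera images.
- stopcock: Valve to set, fixed to the bench: metal foot plate 90 (x) by 170 mm (y), tube along y, round level dial 100 mm across with its top 50 mm up, grey bar handle above. Origin: centre of the plate's underside, on the bench; z up is the handle's axis. The bar is 70 mm long, 14 thick, 70 to 96 mm above the bench, centred on the axis; only a stem 24 mm wide between dial and bar.
- stopcock_handle (a joint): Bar's opening angle, rad: 0 closed (bar across the tube; the flat pointer at one end, 50 mm from the axis, along the body's -x), 0.785 half open, 1.571 fully open (pointer along -y); long dial marks there, short ones every 15 deg. Grows anticlockwise seen from above; stops at both ends. Starts under 25 deg open. Light drag, 0.12 N m; stays where left.
- needle_valve: The other valve, to be left alone, fixed to the bench: same foot plate (90 x 170 mm) and tube along y, no dial, a grey spoked round handwheel 80 mm across, its rim 76 to 88 mm above the bench. Origin: centre of the plate's underside; z up is the wheel's axis. Either valve may be the left one; their axes are at least 220 mm apart.
- needle_wheel (a joint): Turn of the round handwheel (rad), 0 at the start, growing anticlockwise seen from above; it must stay as it is. Light drag, 0.12 N m.

How it is judged:
At the end, for the whole second after the job is handed in: The bar handle of the stopcock stands still at half open: 45 degrees, within 10 degrees either way (joint between 0.611 and 0.960 rad) (value of joint stopcock_handle between 0.611 and 0.96 rad and velocity of joint stopcock_handle between -0.05 and 0.05 rad/s); the robot touches nothing.
It fails at once if the round handwheel is turned by more than 10 degrees (value of joint needle_wheel above 0.175 rad or value of joint needle_wheel below -0.175 rad).
It also fails if it takes over 32 s, if anything falls off the work surface, if the arm or the gripper's body presses on something with over 40 N, if the wrist force passes 120 N, or if a joint passes its speed limit or range.

## Working session

There is one attempt and no reset: what is moved stays moved. The work goes in short steps, Python scripts to look and compute and a tool call to move; the robot and the scene stay as the last step left them, time stands still between calls to the robot, and variables do not carry over. Pictures are saved under pics/ and viewed, about 8 in all and at most 12, crops included, and the job is handed in when it is done.

Besides the shell and the picture viewer there is one more tool, called by a JSON object that holds its "fn" and its "kwargs". play_rows: Moves the arm, as the interface text tells. Scaled input: -1 to 1 covers 0.04 m each way for a shift and 90 degrees each way for a turn. Its arguments: {"type":"object","properties":{"commands":{"type":"string"}},"required":["commands"]}

```bash
mkdir -p pics; ls
python3 - <<'E'
from workcell import *
import cv2,numpy as np
for c in ["top","scene"]:
    im=camera(c); cv2.imwrite(f"pics/{c}0.png",im[:,:,::-1])
    for l in ["stopcock","needle_valve","stopcock_handle"]:
        print(c,l,[(r["p"],r["extent"]) for r in find_in(l,c)][:2])
s=read_state();print(s)
m=camera_model("top");print(m)
E
```

```text
pics
top stopcock [(0.72, [282.5, 184.1, 87.9, 56.6])]
top needle_valve [(0.66, [138.3, 223.8, 94.8, 66.9])]
top stopcock_handle [(0.78, [331.5, 186.9, 5.8, 40.7])]
scene stopcock [(0.79, [173.4, 209.4, 101.8, 72.3])]
scene needle_valve [(0.73, [324.2, 168.7, 87.1, 66.3])]
scene stopcock_handle [(0.91, [211.8, 205.7, 17.5, 37.1])]
{'clock': 0.4, 'joint_pos': array([-1.52007134e+00,  1.58460931e-01,  1.59716131e+00,  2.04403827e-05,
        1.38621248e+00, -2.10100129e-01]), 'dq': array([-6.32655485e-06, -7.27186358e-04, -2.22019565e-03,  1.94654963e-05,
        6.35010131e-04, -3.42302187e-04]), 'joint_efforts': array([-7.54073826e-04, -3.85078919e+01, -3.21888936e+01,  6.99934945e-02,
        3.29454581e-02, -5.57725889e-05]), 'position': array([ 0.14826053, -0.55545914,  0.225486  ]), 'tcp_rot': array([ 2.08242541,  0.27336688, -2.08234287]), 'contact_force': array([-0.26293433,  0.36070422,  0.66834009]), 'wrist_torque': array([ 0.0348639 , -0.00318468,  0.04275652]), 'finger_gap': 1.0000486984896477}
{'mtx': array([[460.30275405,   0.        , 282.0941496 ],
       [  0.        , 460.30275405, 212.0489498 ],
       [  0.        ,   0.        ,   1.        ]]), 'R': array([[ 0.02216032, -0.99891267,  0.04101708],
       [-0.98352057, -0.02914556, -0.17843157],
       [ 0.17943302, -0.03638704, -0.98309703]]), 't': array([-0.0347139 ,  0.569816  ,  0.83839119])}
```

View pics/top0.png

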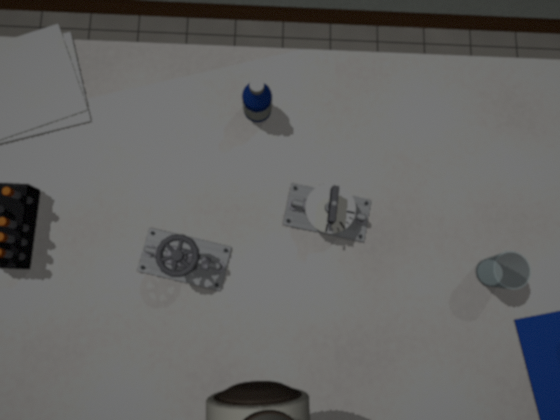

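The top view shows the stopcock at about (328,212) with its white dial and bar, and the handwheel valve at about (180,257). Next I'll rectify crops onto the relevant planes.

```bash
cat > h.py <<'E'
from workcell import *
import cv2,numpy as np
def H(m,z):  # world (x,y) on plane z -> pixel
    R,t=m["R"],m["t"]; return m["mtx"]@np.c_[R[:,0],R[:,1],R[:,2]*z+t]
def unproj(m,uv,z):
    q=np.linalg.solve(H(m,z),[*uv,1]); return q[:2]/q[2]
def ortho(im,m,z,c,half=.12,s=400):
    # image right = -y, up = +x
    k=2*half/s; A=np.array([[0,-k,c[0]+half],[-k,0,c[1]+half],[0,0,1]])
    return cv2.warpPerspective(im,H(m,z)@A,(s,s),flags=cv2.INTER_CUBIC|cv2.WARP_INVERSE_MAP)
E
python3 - <<'E'
from h import *
m=camera_model("top"); im=camera("top")
for l,z in [("stopcock",0.0),("needle_valve",0.0),("stopcock_handle",.09)]:
    r=regions_of(l,"top")[0]; px=np.argwhere(r["pixels"])[:,::-1].astype(np.float32)
    w=np.array([unproj(m,p,z) for p in px]).astype(np.float32)
    rect=cv2.minAreaRect(w); print(l,r["p"],w.mean(0),rect)
c=unproj(m,(328,212),.02); print(c)
o=np.hstack([ortho(im,m,.0,c),ortho(im,m,.096,c)])
cv2.imwrite("pics/ortho.png",np.clip(o[:,:,::-1].astype(float)*1.3,0,255))
E
```

```text
stopcock 0.8 [ 0.58448863 -0.11638004] ((0.5895141959190369, -0.11732152849435806), (0.17305590212345123, 0.10917416214942932), 80.66600799560547)
needle_valve 0.66 [0.47894257 0.17046207] ((0.48051977157592773, 0.1702999472618103), (0.17216697335243225, 0.09353703260421753), 78.1651611328125)
stopcock_handle 0.74 [ 0.5776652 -0.1134963] ((0.5751807689666748, -0.11351387202739716), (0.016595706343650818, 0.08234480768442154), 82.76217651367188)
[ 0.57920208 -0.11361038][ WARN:0@0.947] global loadsave.cpp:1063 imwrite_ Unsupported depth image for selected encoder is fallbacked to CV_8U.
```

View pics/ortho.png

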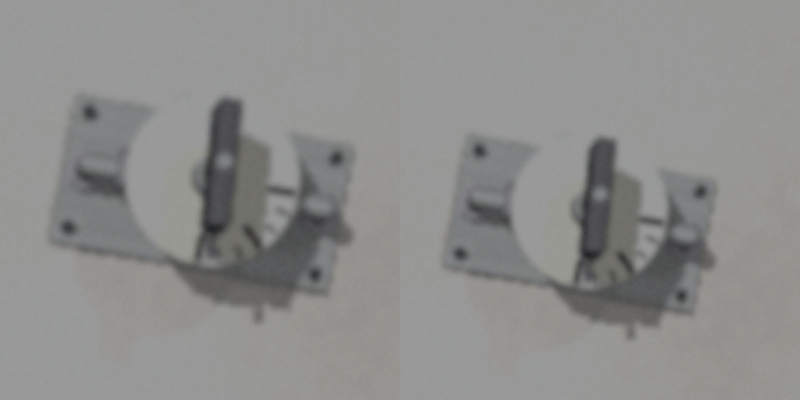

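```bash
cat >> h.py <<'E'
from scipy.spatial.transform import Rotation as Ro
def plan(p,yaw):
    s=read_state(); R=Ro.from_rotvec(s["tcp_rot"]).as_matrix()
    d=R.T@(np.array(p)-s["position"])
    ya=np.degrees(np.arctan2(R[1,1],R[0,1]))
    print("pos",s["position"].round(4),"tool x",R[:,0].round(3),"yaw y",ya.round(2),"j",s["joint_pos"].round(3))
    print("shift units",(d/.04).round(3),"yaw turn (world +z deg)",[((a-ya+180)%360-180).__round__(1) for a in (yaw,yaw+180)])
E
python3 -c "
from h import *
plan([.583,-.1145,.20],84.4)"
```

```text
pos [ 0.1482 -0.5556  0.2256] tool x [ 0. -0. -1.] yaw y -75.06 j [-1.52   0.158  1.597  0.     1.386 -0.21 ]
shift units [  0.64   -7.851 -13.345] yaw turn (world +z deg) [np.float64(159.5), np.float64(-20.5)]
```

{"fn": "play_rows", "kwargs": {"commands": "0.04 -0.49 -0.83 0 0 0 1;0.04 -0.49 -0.83 0 0 0 1;0.04 -0.49 -0.83 0 0 0 1;0.04 -0.49 -0.83 0 0 0 1;0.04 -0.49 -0.83 0 0 0 1;0.04 -0.49 -0.83 0 0 0 1;0.04 -0.49 -0.83 0 0 0 1;0.04 -0.49 -0.83 0 0 0 1;0.04 -0.49 -0.83 0 0 0 1;0.04 -0.49 -0.83 0 0 0 1;0.04 -0.49 -0.83 0 0 0 1;0.04 -0.49 -0.83 0 0 0 1"}}

```text
clock: 1.6
position: [0.4737, -0.224, 0.2066]
tcp_rot: [2.082, 0.273, -2.082]
contact_force: [0.1, -0.8, 0.5]
finger_gap: 1.002
```

{"fn": "play_rows", "kwargs": {"commands": "0.04 -0.49 -0.83 0 0 0 1;0.04 -0.49 -0.83 0 0 0 1;0 -0.49 -0.83 0 0 0 1;0 0 0 0.076 0 0 1;0 0 0 0.076 0 0 1;0 0 0 0.076 0 0 1;0 0 0 0 0 0 1;0 0 0 0 0 0 1"}}

```text
clock: 2.27
position: [0.5536, -0.1431, 0.2032]
tcp_rot: [-2.173, 0.102, 2.173]
contact_force: [0.1, 0.6, -0.4]
finger_gap: 1.002
```

Run:
```python
from h import *
plan([.583,-.1145,.20],84.4)
m=camera_model("wrist");im=camera("wrist");print(find_in("stopcock_handle","wrist"),-m["R"].T@m["t"])
c=(.583,-.1145)
o=np.hstack([ortho(im,m,.05,c,.08),ortho(im,m,.096,c,.08)])
cv2.imwrite("pics/w1.png",np.clip(o[:,:,::-1].astype(float)*1.2,0,255).astype(np.uint8))
```

```text
pos [ 0.5536 -0.1431  0.2032] tool x [-0. -0. -1.] yaw y -95.38 j [-0.464  0.167  1.632 -0.     1.342  1.201]
shift units [ 0.08  -0.78  -0.665] yaw turn (world +z deg) [np.float64(179.8), np.float64(-0.2)]
[{'extent': [233.3, 136.3, 20.1, 87.9], 'p': 0.92}] [ 0.62088206 -0.15092046  0.36295972]
```

View pics/w1.png

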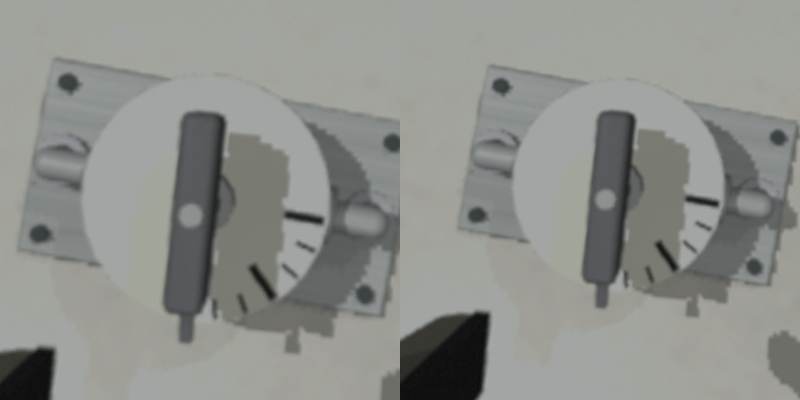

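Bar centre (205,199) in the right crop puts the axis at about (0.5835, -0.1167). The bar is about 5° open, pointing down with its pointer at (601,295), so it needs about +40°.

{"fn": "play_rows", "kwargs": {"commands": "0 -0.73 -0.68 0 0 0 1;0 0 0 0 0 0 1;0.6 0 0 0 0 0 1;0.6 0 0 0 0 0 1;0.6 0 0 0 0 0 1;0.6 0 0 0 0 0 1;0.5 0 0 0 0 0 1;0.23 0 0 0 0 0 1;0 0 0 0 0 0 1;0 0 0 0 0 0 1"}}

```text
clock: 3.2
position: [0.5837, -0.1168, 0.0784]
tcp_rot: [-2.172, 0.105, 2.172]
contact_force: [-0.1, -0.6, 1.0]
finger_gap: 0.998
```

{"fn": "play_rows", "kwargs": {"commands": "0 0 0 0 0 0 -1;0 0 0 0 0 0 -1;0 0 0 0 0 0 -1;0 0 0 0 0 0 -1;0 0 0 0 0 0 -1;0 0 0 0 0 0 -1;0 0 0 0 0 0 -1;0 0 0 0 0 0 -1"}}

```text
clock: 3.87
position: [0.5835, -0.1166, 0.078]
tcp_rot: [-2.171, 0.106, 2.172]
contact_force: [-0.2, 0.6, -0.1]
finger_gap: 0.442
```

Run:
```python
from h import *
plan([.5835,-.1167,.078],84)
print(read_state()["wrist_torque"])
```

```text
pos [ 0.5835 -0.1166  0.078 ] tool x [-0.  0. -1.] yaw y -95.57 j [-0.4    0.362  1.66  -0.     1.119  1.268]
shift units [ 0.     0.002 -0.001] yaw turn (world +z deg) [np.float64(179.6), np.float64(-0.4)]
[0.01714389 0.02882676 0.02409946]
```

{"fn": "play_rows", "kwargs": {"commands": "0 0 0 0 0 0 -1;0 0 0 0 0 0 -1;0 0 0 0 0 0 -1;0 0 0 0 0 0 -1;0 0 0 0 0 0 -1;0 0 0 0 0 0 -1"}}

```text
clock: 4.37
position: [0.5836, -0.1153, 0.078]
tcp_rot: [-2.17, 0.103, 2.17]
contact_force: [1.1, 5.7, 0.7]
finger_gap: 0.149
```

Gripped at 13.7 mm, which matches the 14 mm bar. Turn 40° anticlockwise.

{"fn": "play_rows", "kwargs": {"commands": "0 0 0 -0.055 0 0 -1;0 0 0 -0.055 0 0 -1;0 0 0 -0.055 0 0 -1;0 0 0 -0.055 0 0 -1;0 0 0 -0.055 0 0 -1;0 0 0 -0.055 0 0 -1;0 0 0 -0.055 0 0 -1;0 0 0 -0.055 0 0 -1;0 0 0 0 0 0 -1;0 0 0 0 0 0 -1;0 0 0 0 0 0 -1"}}

```text
clock: 5.28
position: [0.5836, -0.1153, 0.0779]
tcp_rot: [1.884, 0.579, -1.883]
contact_force: [0.2, 4.9, 0.5]
finger_gap: 0.148
```

Run:
```python
from h import *
plan([.5835,-.1167,.078],124)
print(read_state()["contact_force"],read_state()["wrist_torque"])
```

```text
pos [ 0.5836 -0.1153  0.0779] tool x [ 0.     0.002 -1.   ] yaw y -55.95 j [-0.399  0.362  1.661  0.002  1.12   0.576]
shift units [-0.002  0.028  0.021] yaw turn (world +z deg) [np.float64(180.0), np.float64(-0.0)]
[0.18343248 4.92351282 0.52972165] [ 0.83342348 -0.10367553  0.10351896]
```

Release, then lift clear and look.

{"fn": "play_rows", "kwargs": {"commands": "0 0 0 0 0 0 1;0 0 0 0 0 0 1;0 0 0 0 0 0 1;0 0 0 0 0 0 1;0 0 0 0 0 0 1;0 0 0 0 0 0 1;-0.4 0 0 0 0 0 1;-0.8 0 0 0 0 0 1;-0.8 0 0 0 0 0 1;-0.8 0 0 0 0 0 1;-0.4 0 0 0 0 0 1;0 0 0 0 0 0 1"}}

```text
clock: 6.28
position: [0.5862, -0.1178, 0.2115]
tcp_rot: [1.888, 0.569, -1.874]
contact_force: [0.9, 1.3, 0.5]
finger_gap: 0.988
```

Run:
```python
from h import *
m=camera_model("wrist");im=camera("wrist");print([(r["p"],r["extent"]) for r in find_in("stopcock_handle","wrist")])
c=(.5835,-.1165)
o=np.hstack([ortho(im,m,.05,c,.08),ortho(im,m,.096,c,.08)])
cv2.imwrite("pics/w2.png",np.clip(o[:,:,::-1].astype(float)*1.2,0,255).astype(np.uint8))
```

```text
[(0.58, [261.1, 165.3, 21.4, 81.3])]
```

View pics/w2.png

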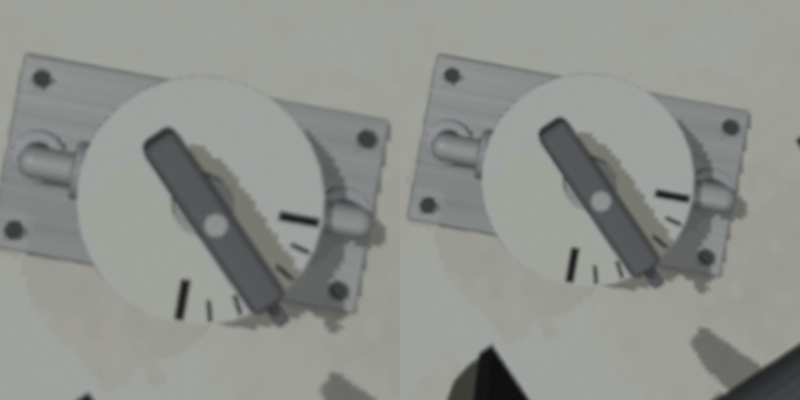

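The bar runs from (555,125) to its pointer at (655,280) in the right crop, about 33° right of straight down. The closed mark is at about -11°, so the handle is about 44° open, and the gripper is clear.

```bash
python3 -c "
from workcell import *
s=read_state();print(s['clock'],s['contact_force'],abs(s['dq']).max())
close_job()"
```

```text
6.3833 [-0.63859693 -0.36802061 -1.24797276] 0.04211016721738377
the job is handed in; nothing more can be done
```

I gripped the stopcock's bar handle, turned it about 40° anticlockwise from roughly 5° open, let go and lifted clear. The job was handed in at 6.4 s on the robot's clock.

- **Handle position:** the last wrist picture puts it at about 44° open, within the 45 ± 10° allowed.
- **Contact:** the gripper was fully open and about 13 cm above the grasp height, with only noise-level force readings. The arm was still settling slightly when I handed in (joint speed at most 0.04 rad/s).
- **Handwheel:** I never went near the other valve, but I took no final picture of it to confirm.
- **Disagreements:** none of the checks failed or disagreed, apart from a slight 5 N side force while gripping, from about 1 mm of centring offset.

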